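# Dispense one notions tin with the spring-return advance lever

## Task

Get one tin out of the haberdashery dispenser: first turn the yellow gate knob clockwise until it clicks over to open, then swing the red-handled lever until you feel it firmly up against its hidden stop, without forcing it, and let go so that it springs right back and the next tin drops down. Dispense only the one tin, leaving it flat on the dispenser's front deck and the knob open. Work only the knob and the lever: do not touch the tins, and leave the jar, spool and scissors where they are.

Things in the scene. Friction and masses are not known exactly. Their poses are not given: they have to be found in the camera images.
- dispenser: Fixed wooden tin dispenser. Origin: on the table under the magazine's centre; -x is the delivery side, +y the lever side, z up. Base 260 x 210 x 30 mm (x -135 to 125, y -95 to 115), its top is the deck. Dark magazine 76 x 108 mm, 120 mm high, centred; a 24 mm slot under its clear front (-x) plate lets the lowest tin out. The lever drives an aluminium pusher, 65 mm per rad.
- lever_pivot (a point): Point on the lever's vertical pivot axis, fixed to the dispenser at its (30, 85, 111) mm, level with lever_handle.
- lever_handle (a point): On the axis of the lever's upright red post, at z = 111 mm. Post 16 mm diameter, z 67 to 142 mm, 120 mm from the pivot axis, on a steel arm 16 mm wide (z 63 to 71 mm). At rest the arm points to the dispenser's +y, leaning 0.55 rad towards +x; the handle then travels towards -x.
- lever (a joint): Lever angle, rad: 0 at rest, grows counterclockwise from above to a hidden hard stop, set anew each time between 1.08 and 1.28: find it by feel. The spring needs about 3 N at the handle at rest, 5 to 8 N just before the stop. Pressed home means a steady push of some 15 to 30 N on the handle (12 N is enough); over 40 N is forcing it.
- gate_grip (a point): On the vertical axis of the yellow gate knob, mid-height of its bar, at dispenser (-90, -68, 101) mm. Bar 66 mm long, 18 mm wide, 28 mm high, along the dispenser's x axis when closed; on an 18 mm shaft with a 34 mm disc just under it. A yellow arm low on the shaft blocks the slot when closed.
- gate (a joint): Knob angle, rad: 0 closed, grows clockwise seen from above to 1.3 open. A detent pushes it back towards closed (up to 0.25 N m) before about 0.65 and carries it on to open beyond that.
- tin_low: Blue flat tin, lowest in the magazine, the one to dispense. 60 (x) x 90 (y) x 20 mm high, about 0.12 kg, axes as the dispenser's; origin: centre of its underside. Lies on the deck.
- tin_mid: Green tin, same size, on the blue one; it must drop to the deck inside the magazine.
- tin_top: Red tin, same size, on the green one; stays on it in the magazine.
- jar: Amber glass jar with red lid, 68 mm diameter, 90 mm high, standing to the left of the front deck; origin centre of underside. Leave alone.
- spool: Wooden thread spool, 60 mm diameter, 70 mm high, standing upright right of the dispenser; origin centre of underside. Leave alone.
- scissors: Scissors lying flat behind the dispenser, about 180 mm long, 11 mm high, blades along own +x, blue handles; origin at the rivet, underside. Leave alone.
Things that resemble listed ones, but are neither listed nor needed, are in the scene too. Several things have the shape of the tin_top; the one meant has the colours described above.

How it is judged (in metres and radians):
On the way, in this order (a step that is already met when the one before it is completed fails the run):
1. the gate knob is clicked over to open while the lever is still at rest and no tin has moved (value of joint gate above 1.1 rad and value of joint lever below 0.12 rad and x of tin_low in the frame of dispenser between -0.012 and 0.012 m), for 0.2 s.
2. the lever is pressed firmly against its stop and the blue tin is out of the magazine (value of joint lever above 1 rad and contact force between the fingers and lever above 12 N and x of tin_low in the frame of dispenser below -0.06 m), for 0.1 s.
3. the lever is released and has sprung back to rest (value of joint lever below 0.08 rad and contact force between the fingers and lever below 0.5 N), for 0.2 s.
At the end, for the whole second after the job is handed in: Knob open (over 1.1 rad), lever at rest (under 0.08 rad); blue tin flat on the front deck, 63 to 125 mm before the magazine centre, within 30 mm sideways; green tin flat on the deck in the magazine, red flat on it (within 12 mm fore and aft); all still (value of joint gate above 1.1 rad and value of joint lever below 0.08 rad and x of tin_low in the frame of dispenser between -0.125 and -0.063 m and y of tin_low in the frame of dispenser between -0.03 and 0.03 m and z of tin_low in the frame of dispenser between 0.026 and 0.036 m and x of tin_mid in the frame of dispenser between -0.012 and 0.012 m and z of tin_mid in the frame of dispenser between 0.026 and 0.034 m and x of tin_top in the frame of dispenser between -0.012 and 0.012 m and z of tin_top in the frame of dispenser between 0.046 and 0.054 m and linear speed of each of tin_low, tin_mid, tin_top below 0.02 m/s and angle between each of tin_low, tin_mid, tin_top's own z axis and vertical below 0.1 rad); the robot touches nothing.
It fails at once if the lever is pressed with more than 40 N (contact force between the fingers and lever above 40 N).
It fails at once if a tin is touched by the robot (contact force between any of the fingers, the arm and tin_low above 0.5 N or contact force between any of the fingers, the arm and tin_mid above 0.5 N or contact force between any of the fingers, the arm and tin_top above 0.5 N).
It fails at once if the jar, spool or scissors are moved more than 20 mm or knocked over (distance of any of jar, spool, scissors from where it was at the start of the episode above 0.02 m or angle between any of jar, spool, scissors's own z axis and vertical above 0.3 rad).
It also fails if it takes over 64 s, if anything falls off the work surface, if the arm or the gripper's body presses on something with over 40 N, if the wrist force passes 120 N, or if a joint passes its speed limit or range.

## Robot

A 6-joint arm with a two-finger parallel gripper is mounted at the origin on the work surface. World frame = base frame: x ahead of the robot, y to its left, z up, the work surface at z = 0. Lengths are in m, angles in degrees, forces in N, time in s.
With the tool pointing down it reaches from about 0.4 to 0.825 m from the base axis. Payload 7 kg.
Tool frame: the origin (TCP) lies on the centre line of the jaws, within the pads' length; the fingertips stand 14 mm ahead of it and the grasp point (between the pads) lies 5 mm behind it; z points along the fingers, x is the direction in which the jaws open and shut, and the axes are right-handed (so a half turn about z gives the same grasp; the last joint's range is limited). The gripper opens to 88 mm and grips with 3 to 60 N. Pads are 19 mm wide; open, the fingers measure 130 mm over their backs; the gripper's body (78 mm by 193 mm) begins 47 mm behind the grasp point.
Start: joints at [-48.581, 20.546, 0.682, 0, -70.136, -16.507], TCP at [0.284, -0.612, 0.201] pointing down, gripper open.
Joint ranges: [-176.03, 176.03], [-82.01, 121.73], [-58.28, 71.71], [-173.87, 95.51], [-174.79, -0.11], [-173.66, 173.66]. Speed limits (degrees/s): [136.94, 136.94, 172.46, 180, 180, 180].

## Interface

Orientations are given as [roll, pitch, yaw] about the fixed x, y, z axes, in that order (R = Rz(yaw) Ry(pitch) Rx(roll)).
In Python, from plant import * gives the robot as it stands.
- The arm moves only by the shell command python3 -m handwheel 'ROWS' [OPENING]. ROWS is JSON, a list of rows, each a list of 2 entries, a list of its own where there are three numbers: the shift along the tool's x, y, z each as a share of 0.2 m, from -1 to 1, then the turn, a rotation vector about the tool's x, y, z each as a share of 360 degrees, from -1 to 1. In form: [[[tx, ty, tz], [ax, ay, az]], ...]. A call has 1 to 5 rows; each row is the pose to reach, as a shift and turn from the pose commanded when the call began, along the tool's axes at that moment, turning the shorter way round; what a row does not reach only later rows make up. A row lasts 1/12 s, in which the tool goes at most 41.7 mm and 7.16 degrees, less where a joint would pass 70% of its speed; a pose out of reach is approached as far as the arm can. A call with a number of a shift or a turn outside -1 to 1 is refused whole. A call with a gripper value outside its range is refused whole. OPENING is the closure, from -1 (fully open) to 1 (shut), set as the call begins (- or left out, the last holds). The fingers move at their own pace and stop on an object; the grip force is fixed at half the most. Time passes only in rows, so rows that repeat a pose let the fingers close. It gives the time, the measured TCP pose, the force and the opening at its end, in the units of the state.
- get_obs(): the state, without advancing time (a new reading comes with each control period).
- snapshot(name): name is "scene" or "top" or "wrist"; returns a dict with "color" (480x640x3 uint8, red, green, blue), "z_map" (480x640 float32, m along the optical axis (not along the pixel's ray), 0 where there is no reading), "intrinsics" (3x3 intrinsics, pixels), "rvec" (rotation vector, rad) and "tvec" (3), from world to camera coordinates, as OpenCV has them. Camera axes: x right, y down, z forward; pixel columns grow to the right and rows downward; lengths in m; the calibration is good to about 2 mm. A picture is of the moment at which its call begins.
- close_job(): hands the job in, once; it reports no verdict.
The state is a dict: "clock": time; "joint_pos": joint angles; "qvel": joint speeds; "tau": joint torques, N m; "tool_pos": TCP position; "orientation": TCP orientation; "force": force on the tool from outside, world axes, zero at the start; "moment": the same for the moment, N m; "opening": finger opening in m.
Only numpy, scipy, OpenCV 4.12 (cv2) and the standard library are available. Lean on these libraries where they do the work, as an engineer would, in place of code of your own. Each camera call takes 0.05 s, during which the arm holds its last target. There are 200 camera calls.

## Working session

There is one attempt and no reset: what is moved stays moved. The work goes in short steps, Python scripts to look and compute and a shell command to move; the robot and the scene stay as the last step left them, time stands still between calls to the robot, and variables do not carry over. Pictures are saved under pics/ and viewed, about 8 in all and at most 12, crops included, and the job is handed in when it is done.

```bash
mkdir -p pics; ls
python3 - <<'E'
from plant import *
import cv2,numpy as np
o=get_obs();print(o)
for n in("scene","top"):
    s=snapshot(n);cv2.imwrite(f"pics/{n}0.png",s["color"][:,:,::-1]);np.savez(f"{n}0.npz",**s);print(n,s["intrinsics"].tolist(),s["rvec"],s["tvec"])
E
```

```text
pics
{'clock': 0.0, 'joint_pos': array([-4.85824145e+01,  2.05924052e+01,  6.34022306e-01, -2.06266290e-02,
       -7.01361505e+01, -1.65087891e+01]), 'qvel': array([ 0.10442281,  0.07801378, -0.04854467, -0.02967999, -0.04474909,
       -0.11540242]), 'tau': array([ 2.81075936e-04, -5.82715631e+01,  2.93050700e+01,  6.99755743e+00,
        6.74096664e-03, -1.71473589e-04]), 'tool_pos': array([ 0.28406354, -0.61172986,  0.20051207]), 'orientation': array([-1.79991725e+02, -9.61468500e-02,  1.14901765e+02]), 'force': array([-0.10905395, -0.47219885,  0.73503976]), 'moment': array([ 0.05962309, -0.04898081, -0.03829176]), 'opening': 0.08774241748813905}
scene [[531.4680665811672, 0.0, 321.2111130018522], [0.0, 531.4680665811672, 246.94937647726033], [0.0, 0.0, 1.0]] [ 1.72842436  1.56274575 -0.82603281] [-0.0095784  -0.25925069  1.3548394 ]
top [[449.35692380011255, 0.0, 320.5926698905988], [0.0, 449.35692380011255, 243.50609255228233], [0.0, 0.0, 1.0]] [ 2.16609034 -2.19829529  0.14447081] [-0.0457198   0.58129788  0.79577941]
```

View pics/scene0.png

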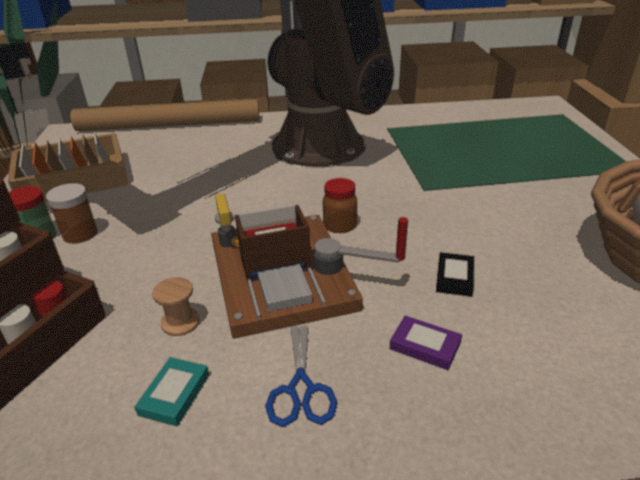

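View pics/top0.png

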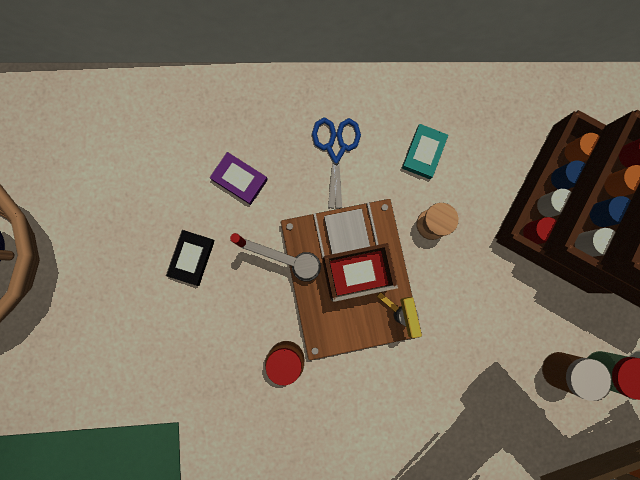

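The scene view shows the dispenser with its front facing the robot, the lever post at (402,238) and the yellow knob at (224,210). In the top view, the knob bar is at about (411,318), the red post top at (237,239), the jar at (284,364) and the spool at (438,220).

```bash
cat > h.py <<'E'
import numpy as np,cv2
def cloud(s):
    K=s["intrinsics"];z=s["z_map"].astype(float);v,u=np.mgrid[:480,:640]
    c=np.stack([(u-K[0,2])*z/K[0,0],(v-K[1,2])*z/K[1,1],z],-1)
    R=cv2.Rodrigues(s["rvec"])[0];P=(c-s["tvec"].ravel())@R
    P[z==0]=np.nan;return P
E
python3 - <<'E'
from h import *
for n in("top","scene"):
    s=dict(np.load(n+"0.npz"));P=cloud(s);c=s["color"].astype(int)
    near=(P[...,0]>.35)&(P[...,0]<.85)&(abs(P[...,1])<.4)
    hsv=cv2.cvtColor(s["color"],cv2.COLOR_RGB2HSV)
    t=(P[...,2]<.01)&near;print(n,"table z",np.nanmedian(P[t][:,2]))
    m=near&(abs(P[...,2]-.03)<.005)
    k,l,st,_=cv2.connectedComponentsWithStats(m.astype(np.uint8));i=1+np.argmax(st[1:,4])
    r=cv2.minAreaRect((P[l==i][:,:2]*1000).astype(np.float32));print("deck",r,st[i],np.median(P[l==i][:,2]))
    y=near&(hsv[...,0]>20)&(hsv[...,0]<33)&(hsv[...,1]>150)&(hsv[...,2]>80)&(P[...,2]>.105)
    print("knob",cv2.minAreaRect((P[y][:,:2]*1000).astype(np.float32)),y.sum(),P[y].mean(0),P[y].max(0))
    rd=near&((hsv[...,0]<6)|(hsv[...,0]>174))&(hsv[...,1]>150)&(P[...,2]>.06)
    k,l,st,_=cv2.connectedComponentsWithStats(rd.astype(np.uint8))
    for i in range(1,k):
        if st[i,4]>15:
            q=P[l==i];print("red",st[i].tolist(),q.mean(0),q.min(0),q.max(0))
            tp=q[q[:,2]>.138];print("  top",tp[:,:2].mean(0) if len(tp) else 0,len(tp))
E
```

```text
top table z -6.212155382152183e-06
deck ((515.163330078125, -95.83219909667969), (259.8829345703125, 187.1438751220703), 10.88723087310791) [ 281  214  129  146 7159] 0.029861095349574956
knob ((448.9900207519531, -199.2744140625), (64.83367919921875, 17.691200256347656), 10.568262100219727) 414 [ 0.44885898 -0.19911405  0.11462931] [ 0.48168371 -0.18566112  0.11856293]
red [230, 233, 16, 14, 133] [0.57852806 0.08257443 0.12608778] [0.57262352 0.07742642 0.07241694] [0.58781544 0.09233151 0.14495254]
  top [0.5799933 0.0847664] 72
red [330, 251, 59, 45, 1212] [ 0.52389187 -0.11651985  0.08979613] [ 0.48667111 -0.16761809  0.07992077] [ 0.56083869 -0.06797142  0.09393534]
  top 0 0
red [266, 348, 36, 32, 944] [0.37340153 0.01267353 0.08961564] [ 0.35008048 -0.01630766  0.06523938] [0.3997723  0.04115705 0.09362234]
  top 0 0
scene table z 0.0008578568302910986
deck ((519.2608032226562, -105.71027374267578), (263.79595947265625, 209.9090576171875), 10.800951957702637) [ 211  214  152  114 5209] 0.030789142091977414
knob ((453.573486328125, -199.0170135498047), (61.38619613647461, 15.932282447814941), 12.067805290222168) 213 [ 0.46123709 -0.19745341  0.11412603] [ 0.48435326 -0.18533631  0.11762534]
red [325, 179, 30, 21, 511] [0.3824739  0.01225116 0.087861  ] [ 0.35074731 -0.01427118  0.07256172] [0.40311518 0.04060611 0.09309922]
  top 0 0
red [397, 218, 10, 42, 307] [0.58705604 0.08445063 0.11067741] [0.578462   0.0792302  0.07115797] [0.59176603 0.09078174 0.14398964]
  top [0.58510104 0.08500806] 43
red [244, 223, 53, 13, 159] [ 0.50740853 -0.11764752  0.09282836] [ 0.49135158 -0.16006068  0.08916524] [ 0.56551189 -0.07495356  0.12229718]
  top 0 0
```

```bash
cat >> h.py <<'E'
from scipy.spatial.transform import Rotation as Rn
def rel(o,pos,psi):
    "shares (shift/0.2, turn/360) from state o to a tool-down pose"
    R=Rn.from_euler('xyz',o["orientation"],degrees=True);T=Rn.from_euler('xyz',[180,0,psi],degrees=True)
    d=R.inv().apply(np.array(pos)-o["tool_pos"]);w=np.degrees((R.inv()*T).as_rotvec())
    return (d/.2).round(4).tolist(),(w/360).round(4).tolist()
E
python3 - <<'E'
from h import *
from plant import get_obs
P=cloud(dict(np.load("top0.npz")));Q=P.reshape(-1,3);Q=Q[~np.isnan(Q).any(1)]
f=lambda a,b,c,d:Q[(Q[:,0]>a)&(Q[:,0]<b)&(Q[:,1]>c)&(Q[:,1]<d)][:,2].max()
for y in np.arange(-.75,.2,.1): print(round(y,2),[round(f(x,x+.1,y,y+.1),3) if ((Q[:,0]>x)&(Q[:,0]<x+.1)&(Q[:,1]>y)&(Q[:,1]<y+.1)).any() else None for x in np.arange(.2,.8,.1)])
print(rel(get_obs(),[.449,-.199,.2],100.8))
E
```

```text
-0.75 [None, np.float64(0.009), np.float64(0.003), None, None, None, np.float64(0.006)]
-0.65 [np.float64(0.042), np.float64(0.098), np.float64(0.156), np.float64(0.088), np.float64(0.173), np.float64(0.148), np.float64(0.072)]
-0.55 [np.float64(0.005), np.float64(0.1), np.float64(0.178), np.float64(0.223), np.float64(0.189), np.float64(0.149), np.float64(0.073)]
-0.45 [np.float64(0.005), np.float64(0.005), np.float64(0.005), np.float64(0.147), np.float64(0.074), np.float64(0.005), np.float64(0.005)]
-0.35 [np.float64(0.005), np.float64(0.005), np.float64(0.005), np.float64(0.073), np.float64(0.074), np.float64(0.025), np.float64(0.022)]
-0.25 [np.float64(0.005), np.float64(0.035), np.float64(0.122), np.float64(0.124), np.float64(0.073), np.float64(0.024), np.float64(0.023)]
-0.15 [np.float64(0.005), np.float64(0.034), np.float64(0.123), np.float64(0.123), np.float64(0.052), np.float64(0.013), np.float64(0.013)]
-0.05 [np.float64(0.006), np.float64(0.094), np.float64(0.066), np.float64(0.077), np.float64(0.041), np.float64(0.022), np.float64(0.013)]
0.05 [np.float64(0.005), np.float64(0.006), np.float64(0.005), np.float64(0.145), np.float64(0.024), np.float64(0.025), np.float64(0.005)]
0.15 [np.float64(0.009), np.float64(0.005), np.float64(0.006), np.float64(0.025), np.float64(0.022), np.float64(0.022), np.float64(0.005)]
([1.5248, 1.6171, 0.0051], [-0.0001, -0.0002, 0.0392])
```

```bash
python3 -m handwheel '[[[0.17,0.18,0],[0,0,0]],[[0.34,0.36,0],[0,0,0]],[[0.51,0.54,0],[0,0,0]],[[0.68,0.72,0],[0,0,0]],[[0.8,0.85,0],[0,0,0]]]' -0.1
python3 -m handwheel '[[[0.17,0.18,0],[0,0,0]],[[0.34,0.36,0],[0,0,0]],[[0.51,0.54,0],[0,0,0]],[[0.65,0.69,0],[0,0,0]],[[0.72,0.765,0],[0,0,0]]]'
python3 -c "
from h import *
from plant import get_obs
o=get_obs();print(rel(o,[.449,-.199,.15],100.8),o['joint_pos'],o['opening'])"
```

```text
clock: 0.52
tool_pos: [0.3616, -0.4169, 0.201]
orientation: [-180.0, -0.0, 114.9]
force: [1.3, 0.2, 0.7]
opening: 0.06
clock: 0.93
tool_pos: [0.4391, -0.2233, 0.2015]
orientation: [180.0, -0.0, 114.9]
force: [0.5, -0.1, -0.3]
opening: 0.0481
([0.0896, 0.0959, 0.2573], [0.0, -0.0, 0.0392]) [-4.05078220e+00  3.15597208e+00 -2.16995487e+01 -7.01671850e-03
 -6.51379513e+01 -6.10398339e+01] 0.04805635657166287
```

```bash
python3 -m handwheel '[[[0.005,0.002,0.06],[0,0,0.0196]],[[0.005,0.002,0.15],[0,0,0.0392]],[[0.005,0.002,0.255],[0,0,0.0392]],[[0.005,0.002,0.255],[0,0,0.0392]],[[0.005,0.002,0.255],[0,0,0.0392]]]'
python3 -c "
from h import *
from plant import *
o=get_obs();print(rel(o,[.449,-.199,.106],100.8),o['joint_pos'],o['opening'])
s=snapshot('wrist');cv2.imwrite('pics/w1.png',s['color'][:,:,::-1]);P=cloud(s);hsv=cv2.cvtColor(s['color'],cv2.COLOR_RGB2HSV)
y=(hsv[...,0]>20)&(hsv[...,0]<33)&(hsv[...,1]>150)&(P[...,2]>.108)&(P[...,2]<.12)
print(y.sum(),cv2.minAreaRect((P[y][:,:2]*1000).astype(np.float32)))"
```

```text
clock: 1.35
tool_pos: [0.4382, -0.2242, 0.1499]
orientation: [-179.8, -0.0, 100.9]
force: [0.1, -0.3, 0.8]
opening: 0.0481
([0.1132, 0.0773, 0.2193], [-0.0004, -0.0001, 0.0002]) [-4.15337811e+00  5.76238975e+00 -2.60454668e+01  5.51610138e-03
 -5.83481055e+01 -7.49820910e+01] 0.04814765749379836
2293 ((444.79132080078125, -201.66372680664062), (55.939292907714844, 18.192962646484375), 10.763006210327148)
```

View pics/w1.png

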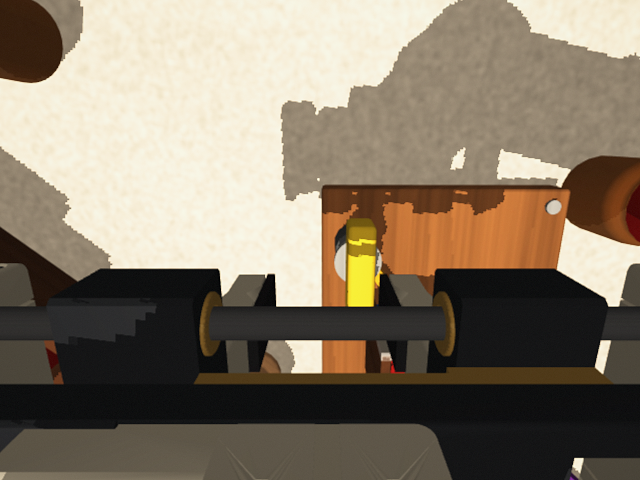

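The wrist view shows the bar at (362,265), parallel to the jaws' pads and between the fingers. The tool is about 28 mm short of the knob, so I'll shift over and then go down.

```bash
python3 -m handwheel '[[[0.113,0.077,0],[0,0,0]],[[0.113,0.077,0],[0,0,0]],[[0.113,0.077,0.08],[0,0,0]],[[0.113,0.077,0.16],[0,0,0]],[[0.113,0.077,0.22],[0,0,0]]]'
python3 -m handwheel '[[[0,0,0],[0,0,0]],[[0,0,0],[0,0,0]],[[0,0,0],[0,0,0]],[[0,0,0],[0,0,0]],[[0,0,0],[0,0,0]]]' 1
python3 -m handwheel '[[[0,0,0],[0,0,0]],[[0,0,0],[0,0,0]]]'
python3 -c "
from h import *
from plant import *
o=get_obs();print(rel(o,[.449,-.199,.106],100.8),o['force'],o['moment'])"
```

```text
clock: 1.82
tool_pos: [0.4506, -0.1995, 0.107]
orientation: [179.9, 0.0, 100.8]
force: [-0.1, 0.2, -0.6]
opening: 0.0481
clock: 2.23
tool_pos: [0.4506, -0.1994, 0.1075]
orientation: [179.9, 0.0, 100.8]
force: [-0.2, -0.3, 0.6]
opening: 0.0201
clock: 2.4
tool_pos: [0.4502, -0.1992, 0.1069]
orientation: [180.0, 0.0, 100.8]
force: [-0.1, -0.2, 0.5]
opening: 0.0069
([0.002, -0.0055, 0.0045], [0.0001, 0.0, 0.0]) [-0.08158692 -0.18184042  0.4809605 ] [-0.0155912   0.00944478  0.01576907]
```

```bash
python3 -c "
from h import *
from plant import *
s=snapshot('wrist');t=snapshot('scene');cv2.imwrite('pics/w2.png',np.hstack([cv2.resize(s['color'],(400,300)),cv2.resize(t['color'][150:360,160:440],(400,300))])[:,:,::-1])
print(get_obs()['opening'])"
```

```text
0.0017764136738437617
```

View pics/w2.png

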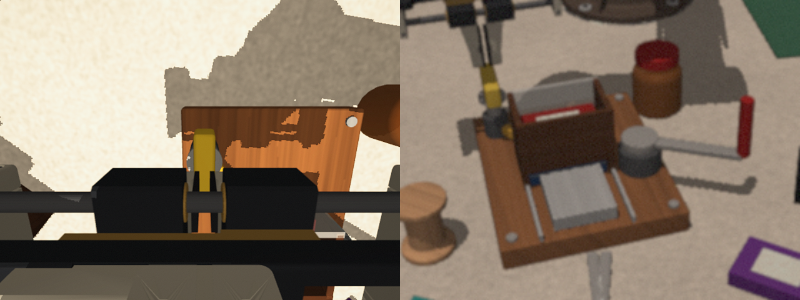

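```bash
python3 -c "
from h import *
from plant import *
s=snapshot('wrist');t=snapshot('scene')
a=cv2.resize(s['color'][160:400,220:430],(400,457));b=cv2.resize(t['color'][140:280,180:302],(400,457))
cv2.imwrite('pics/w3.png',np.hstack([a,b])[:,:,::-1]);o=get_obs();print(o['opening'],o['tool_pos'],o['force'])
P=cloud(s)
for v in range(190,360,15): print(v,[tuple((P[v,u]*1000).round().tolist()) for u in (300,315,328,345)])"
```

```text
0.0004278144704717844 [ 0.44996755 -0.19918505  0.10655332] [ 0.08075116 -0.18929735 -0.58060813]
190 [(421.0, -225.0, 29.0), (419.0, -215.0, 28.0), (417.0, -206.0, 30.0), (415.0, -194.0, 29.0)]
205 [(432.0, -223.0, 29.0), (430.0, -213.0, 31.0), (428.0, -203.0, 29.0), (426.0, -191.0, 29.0)]
220 [(443.0, -222.0, 29.0), (421.0, -212.0, 114.0), (420.0, -205.0, 114.0), (437.0, -189.0, 30.0)]
235 [(454.0, -220.0, 30.0), (429.0, -210.0, 114.0), (428.0, -204.0, 113.0), (440.0, -190.0, 59.0)]
250 [(447.0, -217.0, 86.0), (437.0, -209.0, 114.0), (435.0, -202.0, 114.0), (442.0, -191.0, 88.0)]
265 [(456.0, -215.0, 87.0), (445.0, -207.0, 114.0), (443.0, -201.0, 114.0), (451.0, -189.0, 87.0)]
280 [(414.0, -213.0, 210.0), (441.0, -207.0, 143.0), (451.0, -199.0, 114.0), (415.0, -202.0, 203.0)]
295 [(414.0, -213.0, 218.0), (442.0, -207.0, 155.0), (460.0, -198.0, 114.0), (415.0, -203.0, 212.0)]
310 [(416.0, -212.0, 220.0), (420.0, -209.0, 212.0), (419.0, -206.0, 212.0), (417.0, -202.0, 216.0)]
325 [(420.0, -212.0, 220.0), (423.0, -208.0, 213.0), (422.0, -205.0, 214.0), (420.0, -202.0, 217.0)]
340 [(423.0, -211.0, 221.0), (449.0, -205.0, 177.0), (537.0, -183.0, 29.0), (423.0, -201.0, 218.0)]
355 [(426.0, -211.0, 221.0), (455.0, -204.0, 177.0), (550.0, -180.0, 29.0), (428.0, -200.0, 215.0)]
```

View pics/w3.png

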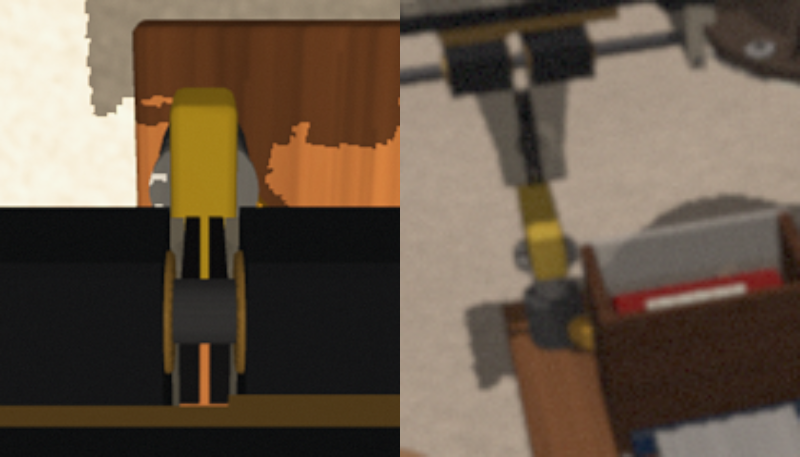

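```bash
python3 -c "
from h import *
from plant import *
for n in ('scene','top'):
    s=snapshot(n);P=cloud(s);c=s['color']
    m=(abs(P[...,0]-.45)<.035)&(abs(P[...,1]+.2)<.035)&(P[...,2]>.08)&(P[...,2]<.2)
    print(n,m.sum())
    hsv=cv2.cvtColor(c,cv2.COLOR_RGB2HSV)
    y=m&(hsv[...,0]>18)&(hsv[...,0]<35)&(hsv[...,1]>130)
    g=m&~y
    for lo in np.arange(.08,.2,.01):
        q=g&(P[...,2]>=lo)&(P[...,2]<lo+.01); r=y&(P[...,2]>=lo)&(P[...,2]<lo+.01)
        print(round(lo,2),q.sum(),P[q].mean(0).round(3) if q.any() else '',np.median(c[q],0) if q.any() else '',r.sum(),P[r].mean(0).round(3) if r.any() else '')
"
```

```text
scene 1075
0.08 75 [ 0.454 -0.2    0.087] [92. 83. 75.] 7 [ 0.48  -0.192  0.089]
0.09 7 [ 0.464 -0.195  0.094] [108.  91.  66.] 47 [ 0.48  -0.194  0.095]
0.1 9 [ 0.458 -0.198  0.106] [97. 83. 58.] 54 [ 0.482 -0.193  0.105]
0.11 31 [ 0.447 -0.194  0.115] [110.  98.  77.] 172 [ 0.462 -0.197  0.115]
0.12 0   0 
0.13 55 [ 0.46  -0.196  0.137] [87. 79. 71.] 3 [ 0.46  -0.197  0.133]
0.14 102 [ 0.461 -0.196  0.145] [89.  82.  72.5] 0 
0.15 113 [ 0.459 -0.197  0.155] [88. 80. 71.] 0 
0.16 118 [ 0.46  -0.195  0.165] [90. 83. 74.] 0 
0.17 159 [ 0.459 -0.197  0.175] [89. 82. 73.] 0 
0.18 119 [ 0.46  -0.196  0.185] [88. 81. 72.] 0 
0.19 4 [ 0.464 -0.201  0.194] [77.5 68.5 61.5] 0 
top 0
0.08 0   0 
0.09 0   0 
0.1 0   0 
0.11 0   0 
0.12 0   0 
0.13 0   0 
0.14 0   0 
0.15 0   0 
0.16 0   0 
0.17 0   0 
0.18 0   0 
0.19 0   0
```

The scene depth shows the fingertips at z≈0.132, above the bar top at 0.115. The reported TCP would put them at about 0.093, so true heights are roughly 40 mm above the reading. I'll trust the cameras, open, go 38 mm lower and re-grip.

```bash
python3 -m handwheel '[[[0,0,0],[0,0,0]],[[0,0,0],[0,0,0]],[[0,0,0],[0,0,0]],[[0,0,0],[0,0,0]],[[0,0,0],[0,0,0]]]' -0.1
python3 -m handwheel '[[[0,0,0],[0,0,0]],[[0,0,0],[0,0,0]],[[0,0,0],[0,0,0]]]'
python3 -m handwheel '[[[0,0,0.03],[0,0,0]],[[0,0,0.07],[0,0,0]],[[0,0,0.11],[0,0,0]],[[0,0,0.15],[0,0,0]],[[0,0,0.19],[0,0,0]]]'
python3 -m handwheel '[[[0,0,0],[0,0,0]],[[0,0,0],[0,0,0]],[[0,0,0],[0,0,0]],[[0,0,0],[0,0,0]],[[0,0,0],[0,0,0]]]' 1
python3 -m handwheel '[[[0,0,0],[0,0,0]],[[0,0,0],[0,0,0]],[[0,0,0],[0,0,0]]]'
python3 -c "
from h import *
from plant import *
s=snapshot('scene');P=cloud(s);c=s['color'];hsv=cv2.cvtColor(c,cv2.COLOR_RGB2HSV)
m=(abs(P[...,0]-.45)<.035)&(abs(P[...,1]+.2)<.05)&(P[...,2]>.085)&(P[...,2]<.15)
g=m&~((hsv[...,0]>18)&(hsv[...,0]<35)&(hsv[...,1]>130))
print([int((g&(abs(P[...,2]-z)<.0025)).sum()) for z in np.arange(.085,.15,.005)]);o=get_obs();print(o['opening'],o['force'],o['moment'])"
```

```text
clock: 3.12
tool_pos: [0.4499, -0.1992, 0.1065]
orientation: [180.0, 0.0, 100.8]
force: [-0.2, 0.4, -0.9]
opening: 0.0282
clock: 3.37
tool_pos: [0.4499, -0.1992, 0.1065]
orientation: [-180.0, 0.0, 100.8]
force: [0.1, -0.6, 0.3]
opening: 0.0466
clock: 3.78
tool_pos: [0.4495, -0.1992, 0.0672]
orientation: [-180.0, -0.0, 100.8]
force: [1.0, 0.8, -0.2]
opening: 0.0481
clock: 4.2
tool_pos: [0.4503, -0.1992, 0.0689]
orientation: [180.0, 0.0, 100.8]
force: [-0.5, 0.7, -0.6]
opening: 0.0207
clock: 4.45
tool_pos: [0.4503, -0.1994, 0.0688]
orientation: [180.0, 0.0, 100.8]
force: [0.4, -1.5, 2.5]
opening: 0.0179
[24, 23, 9, 43, 43, 50, 78, 43, 48, 59, 60, 89, 64]
0.01729290784426782 [ 0.15863238 -1.57607124  1.77451933] [-0.60646411 -0.03705476 -0.0322227 ]
```

```bash
python3 -m handwheel '[[[0,0,0],[0,0,0.014]],[[0,0,0],[0,0,0.028]],[[0,0,0],[0,0,0.042]],[[0,0,0],[0,0,0.056]],[[0,0,0],[0,0,0.07]]]'
python3 -m handwheel '[[[0,0,0],[0,0,0.014]],[[0,0,0],[0,0,0.028]],[[0,0,0],[0,0,0.042]],[[0,0,0],[0,0,0.056]],[[0,0,0],[0,0,0.07]]]'
python3 -m handwheel '[[[0,0,0],[0,0,0.014]],[[0,0,0],[0,0,0.028]],[[0,0,0],[0,0,0.042]],[[0,0,0],[0,0,0.056]],[[0,0,0],[0,0,0.062]]]'
python3 -m handwheel '[[[0,0,0],[0,0,0]],[[0,0,0],[0,0,0]]]'
python3 -c "
from plant import *
print(get_obs())"
```

```text
clock: 4.92
tool_pos: [0.4503, -0.1998, 0.0689]
orientation: [180.0, 0.0, 75.4]
force: [0.9, -5.5, 0.3]
opening: 0.0179
clock: 5.33
tool_pos: [0.4501, -0.2001, 0.0689]
orientation: [179.9, 0.0, 50.2]
force: [0.0, -6.2, -0.0]
opening: 0.0179
clock: 5.75
tool_pos: [0.4498, -0.2003, 0.0689]
orientation: [179.9, 0.0, 27.8]
force: [-1.3, -9.0, 1.3]
opening: 0.0176
clock: 5.92
tool_pos: [0.4497, -0.2003, 0.0688]
orientation: [179.9, 0.1, 28.1]
force: [-1.3, -8.0, 1.4]
opening: 0.0176
{'clock': 5.9167, 'joint_pos': array([-1.00742253e+00,  1.10459983e+01, -3.21889513e+01,  1.13130513e-01,
       -4.67766682e+01, -1.51019592e+02]), 'qvel': array([-0.1499579 ,  0.08676377,  0.03830911,  0.07050472, -0.00559864,
        0.52344933]), 'tau': array([  4.2382957 , -37.78102398,  22.49610007,   3.06198634,
         0.10417432,   0.09523789]), 'tool_pos': array([ 0.44974657, -0.20031804,  0.06882778]), 'orientation': array([1.79933555e+02, 5.01457763e-02, 2.80504412e+01]), 'force': array([-1.26113908, -7.97180872,  1.37480375]), 'moment': array([-3.23559584,  0.25463435, -0.27668241]), 'opening': 0.017633558344362928}
```

```bash
python3 -m handwheel '[[[0,0,0],[0,0,0]],[[0,0,0],[0,0,0]],[[0,0,0],[0,0,0]],[[0,0,0],[0,0,0]],[[0,0,0],[0,0,0]]]' 0.25
python3 -m handwheel '[[[0,0,-0.1],[0,0,0]],[[0,0,-0.2],[0,0,0]],[[0,0,-0.35],[0,0,0]],[[0,0,-0.5],[0,0,0]],[[0,0,-0.5],[0,0,0]]]'
python3 -c "
from h import *
from plant import *
o=get_obs();print(rel(o,[.6087,.0755,.17],69.3),o['joint_pos'])
s=snapshot('scene');P=cloud(s);c=s['color'];hsv=cv2.cvtColor(c,cv2.COLOR_RGB2HSV)
cv2.imwrite('pics/s4.png',s['color'][:,:,::-1])
y=(abs(P[...,0]-.45)<.06)&(abs(P[...,1]+.2)<.06)&(abs(P[...,2]-.1145)<.004)&(hsv[...,0]>18)&(hsv[...,0]<35)&(hsv[...,1]>130)
print(y.sum(),cv2.minAreaRect((P[y][:,:2]*1000).astype(np.float32)))"
```

```text
clock: 6.33
tool_pos: [0.4499, -0.199, 0.0684]
orientation: [-180.0, -0.0, 28.1]
force: [0.3, 0.3, -0.4]
opening: 0.0325
clock: 6.75
tool_pos: [0.4532, -0.1998, 0.1742]
orientation: [179.7, -0.4, 28.2]
force: [1.5, 0.9, 1.0]
opening: 0.0332
([1.3348, -0.8471, 0.025], [0.0013, -0.0007, -0.1143]) [-9.18434478e-01  4.34524542e+00 -2.42192736e+01  1.22076620e-01
 -6.09460340e+01 -1.50983999e+02]
234 ((453.2423400878906, -198.87396240234375), (17.237083435058594, 62.12976837158203), 24.507417678833008)
```

View pics/s4.png

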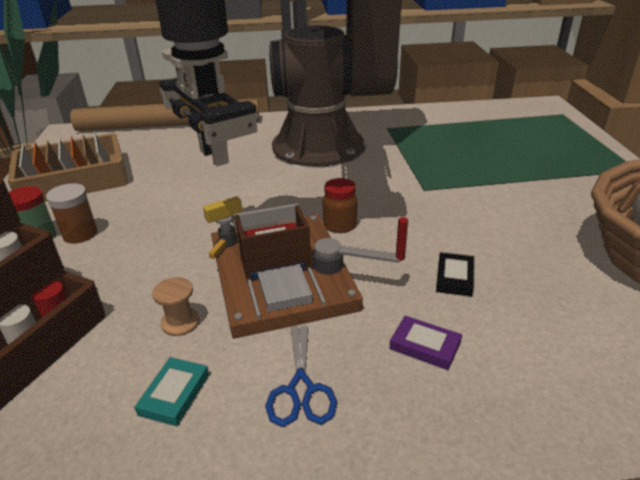

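The scene view shows the knob bar swung across at (224,208), about 76° from closed, so it is open. The lever is still at rest at (402,240), and the jar, spool and scissors haven't moved. Next I'll close the fingers and move behind the lever post.

```bash
python3 -m handwheel '[[[0.15,-0.095,0],[0,0,0]],[[0.3,-0.19,0],[0,0,0]],[[0.45,-0.285,0],[0,0,0]],[[0.6,-0.38,0],[0,0,0]],[[0.75,-0.475,0],[0,0,0]]]' 1
python3 -m handwheel '[[[0.15,-0.095,0],[0,0,-0.018]],[[0.3,-0.19,0],[0,0,-0.036]],[[0.45,-0.285,0],[0,0,-0.054]],[[0.58,-0.372,0.025],[0,0,-0.072]],[[0.58,-0.372,0.025],[0,0,-0.09]]]'
python3 -m handwheel '[[[0,0,0],[0,0,-0.012]],[[0,0,0],[0,0,-0.024]],[[0,0,0],[0,0,-0.024]]]'
python3 -c "
from h import *
from plant import *
o=get_obs();print(rel(o,[.6087,.0755,.12],69.3),rel(o,[.6087,.0755,.08],69.3),o['joint_pos'],o['opening'])"
```

```text
clock: 7.22
tool_pos: [0.5376, -0.0431, 0.1677]
orientation: [-180.0, 0.0, 28.1]
force: [0.6, -0.3, -0.5]
opening: 0.0051
clock: 7.63
tool_pos: [0.6065, 0.0799, 0.161]
orientation: [-179.9, 0.1, 61.0]
force: [0.3, -0.6, -0.1]
opening: 0.0003
clock: 7.88
tool_pos: [0.6043, 0.0758, 0.1621]
orientation: [-179.9, 0.1, 69.3]
force: [-0.1, 0.5, 0.6]
opening: 0.0001
([0.0064, 0.0213, 0.2104], [-0.0003, 0.0002, 0.0001]) ([0.0066, 0.0216, 0.4104], [-0.0003, 0.0002, 0.0001]) [ 2.54934668e+01  1.60647135e+01 -1.10955068e+01 -2.12669222e-02
 -6.29515394e+01 -1.36141125e+02] 0.00014181978160009547
```

```bash
python3 -m handwheel '[[[0.007,0.025,0],[0,0,0]],[[0.007,0.025,0.1],[0,0,0]],[[0.007,0.025,0.2],[0,0,0]],[[0.007,0.025,0.3],[0,0,0]],[[0.007,0.025,0.41],[0,0,0]]]'
python3 -m handwheel '[[[0,0,0],[0,0,0]],[[0,0,0],[0,0,0]]]'
python3 -c "
from h import *
from plant import *
o=get_obs();print(rel(o,[.6087,.0755,.08],69.3))
s=snapshot('scene');P=cloud(s);cv2.imwrite('pics/s5.png',cv2.resize(s['color'][120:330,300:510],(600,600))[:,:,::-1])
m=(abs(P[...,0]-.595)<.05)&(abs(P[...,1]-.08)<.05)&(P[...,2]>.06)&(P[...,2]<.17)
for z in np.arange(.07,.17,.01):
  q=m&(abs(P[...,2]-z)<.005)
  print(round(z,2),q.sum(),P[q].min(0).round(3) if q.any() else'',P[q].max(0).round(3) if q.any() else '')"
```

```text
clock: 8.3
tool_pos: [0.6105, 0.0748, 0.0808]
orientation: [180.0, -0.0, 68.9]
force: [0.2, -0.2, 0.2]
opening: 0.0005
clock: 8.47
tool_pos: [0.6095, 0.0744, 0.0805]
orientation: [-179.9, 0.1, 69.0]
force: [0.5, -0.1, 0.8]
opening: 0.0006
([0.0036, -0.0056, 0.0027], [-0.0003, 0.0003, -0.0008])
0.07 319 [0.552 0.03  0.065] [0.591 0.094 0.075]
0.08 36 [0.581 0.079 0.075] [0.59  0.093 0.084]
0.09 0  
0.1 0  
0.11 80 [0.609 0.057 0.106] [0.626 0.093 0.115]
0.12 127 [0.606 0.057 0.115] [0.627 0.093 0.125]
0.13 133 [0.608 0.056 0.125] [0.626 0.089 0.135]
0.14 142 [0.578 0.054 0.135] [0.628 0.09  0.145]
0.15 179 [0.6   0.052 0.145] [0.629 0.091 0.155]
0.16 65 [0.606 0.052 0.155] [0.628 0.092 0.165]
```

View pics/s5.png

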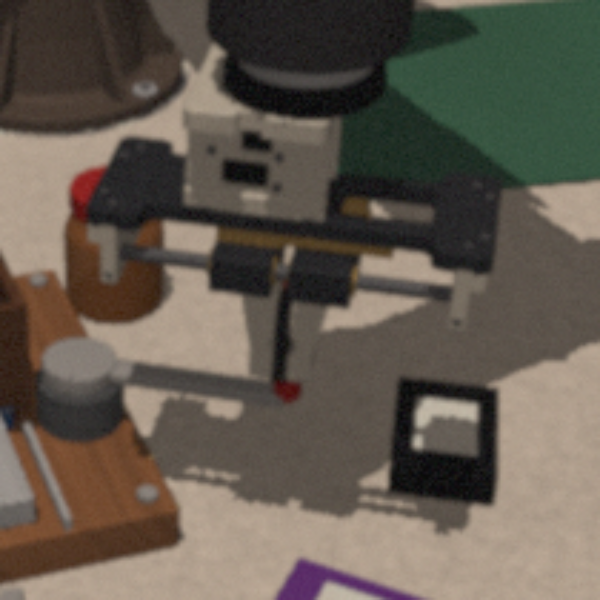

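The fingertips are at z≈0.106, just behind the post (seen at (287,390) in the crop) and clear of everything. I'll approach until they touch.

```bash
python3 -m handwheel '[[[0,-0.015,0],[0,0,0]],[[0,-0.03,0],[0,0,0]],[[0,-0.045,0],[0,0,0]],[[0,-0.055,0],[0,0,0]],[[0,-0.06,0],[0,0,0]]]'
python3 -m handwheel '[[[0,-0.005,0],[0,0,0]],[[0,-0.01,0],[0,0,0]]]'
python3 -m handwheel '[[[0,-0.005,0],[0,0,0]],[[0,-0.01,0],[0,0,0]]]'
```

```text
clock: 8.93
tool_pos: [0.5987, 0.0796, 0.0822]
orientation: [180.0, -0.0, 69.1]
force: [0.3, -0.3, -0.3]
opening: 0.0003
clock: 9.1
tool_pos: [0.5977, 0.0801, 0.0821]
orientation: [179.9, -0.0, 69.1]
force: [2.2, -0.8, 0.7]
opening: 0.0006
clock: 9.27
tool_pos: [0.5959, 0.0809, 0.082]
orientation: [179.9, -0.0, 69.1]
force: [2.7, -1.4, 1.5]
opening: 0.0001
```

```bash
for i in 1; do python3 -m handwheel '[[[0.0028,-0.021,0],[0,0,-0.0056]],[[0.0048,-0.042,0],[0,0,-0.0111]],[[0.0061,-0.0632,0],[0,0,-0.0167]],[[0.0067,-0.0844,0],[0,0,-0.0222]],[[0.0065,-0.1056,0],[0,0,-0.0278]]]'; done
python3 -m handwheel '[[[0.0028,-0.021,0],[0,0,-0.0056]],[[0.0048,-0.042,0],[0,0,-0.0111]],[[0.0061,-0.0632,0],[0,0,-0.0167]],[[0.0067,-0.0844,0],[0,0,-0.0222]],[[0.0065,-0.1056,0],[0,0,-0.0278]]]'
cat > pol.py <<'E'
from plant import *
import numpy as np
o=get_obs();d=o["tool_pos"][:2]-[.5382,-.0262];r=np.hypot(*d)
a=np.degrees(np.arctan2(d[1],d[0]));f=o["force"];psi=o["orientation"][2]
# push reaction along tool y, lever angle assuming an 18 mm contact offset
print("r",r*1000,"lever deg",a+np.degrees(np.arcsin(.018/r))-69.3,"psi-69.1",psi-69.1,"F along y",f[0]*np.sin(np.radians(psi))-f[1]*np.cos(np.radians(psi)),"Fx",f[0]*np.cos(np.radians(psi))+f[1]*np.sin(np.radians(psi)),"z",o["tool_pos"][2])
E
python3 pol.py
```

```text
clock: 9.68
tool_pos: [0.5769, 0.0893, 0.082]
orientation: [179.9, -0.0, 79.2]
force: [4.8, -4.3, 1.4]
opening: 0.0004
clock: 10.1
tool_pos: [0.5566, 0.0943, 0.0821]
orientation: [179.9, 0.0, 89.3]
force: [6.5, -6.3, 0.8]
opening: 0.0007
r 121.84663516879459 lever deg 20.53028539593977 psi-69.1 20.159834908107584 F along y 6.572067904578496 Fx -6.2519370948560615 z 0.08205556615984169
```

```bash
python3 -m handwheel '[[[-0.0022,-0.021,0],[0,0,-0.0056]],[[-0.0002,-0.042,0],[0,0,-0.0111]],[[0.001,-0.0632,0],[0,0,-0.0167]],[[0.0017,-0.0844,0],[0,0,-0.0222]],[[0.0015,-0.1056,0],[0,0,-0.0278]]]'; python3 pol.py;  python3 -m handwheel '[[[0.0028,-0.021,0],[0,0,-0.0056]],[[0.0048,-0.042,0],[0,0,-0.0111]],[[0.0061,-0.0632,0],[0,0,-0.0167]],[[0.0067,-0.0844,0],[0,0,-0.0222]],[[0.0065,-0.1056,0],[0,0,-0.0278]]]'; python3 pol.py
```

```text
clock: 10.52
tool_pos: [0.5363, 0.0956, 0.0822]
orientation: [179.8, 0.0, 99.3]
force: [9.9, -3.2, -2.3]
opening: 0.0004
r 121.79508400040335 lever deg 30.106810585727004 psi-69.1 30.177272245960452 F along y 9.24701226218215 Fx -4.714588237579967 z 0.08217523850635816
clock: 10.93
tool_pos: [0.5158, 0.0937, 0.0823]
orientation: [179.7, 0.1, 109.3]
force: [11.9, -3.9, -2.9]
opening: 0.0006
r 121.95648230849687 lever deg 39.75921318070357 psi-69.1 40.20671032505517 F along y 9.967300722822598 Fx -7.652132448210045 z 0.08229372962398018
```

```bash
python3 -m handwheel '[[[-0.0042,-0.021,0],[0,0,-0.0056]],[[-0.0042,-0.042,0],[0,0,-0.0111]],[[-0.003,-0.0632,0],[0,0,-0.0167]],[[-0.0023,-0.0844,0],[0,0,-0.0222]],[[-0.0025,-0.1056,0],[0,0,-0.0278]]]'; python3 pol.py;  python3 -m handwheel '[[[0.001,-0.0105,0],[0,0,-0.0028]],[[0.001,-0.021,0],[0,0,-0.0056]],[[0.0015,-0.0315,0],[0,0,-0.0083]],[[0.002,-0.042,0],[0,0,-0.0111]],[[0.0026,-0.0525,0],[0,0,-0.0139]]]'; python3 pol.py
```

```text
clock: 11.35
tool_pos: [0.4956, 0.0875, 0.0823]
orientation: [179.7, -0.0, 119.3]
force: [6.8, 3.6, -1.0]
opening: 0.0007
r 121.45497223226145 lever deg 49.7777767826158 psi-69.1 50.19755377423961 F along y 7.684463753512889 Fx -0.19373096436026938 z 0.08226061154293023
clock: 11.77
tool_pos: [0.4862, 0.0833, 0.0823]
orientation: [179.7, -0.0, 124.2]
force: [5.0, 5.7, -0.4]
opening: 0.0007
r 121.25773432174284 lever deg 54.64736284224591 psi-69.1 55.146650987397805 F along y 7.37110079578868 Fx 1.9293092345812677 z 0.0822542793917286
```

```bash
python3 -m handwheel '[[[0.001,-0.0105,0],[0,0,-0.0028]],[[0.002,-0.021,0],[0,0,-0.0056]],[[0.0025,-0.0315,0],[0,0,-0.0083]],[[0.003,-0.042,0],[0,0,-0.0111]],[[0.0036,-0.0525,0],[0,0,-0.0139]]]'; python3 -m handwheel '[[[0.0008,-0.0053,0],[0,0,-0.0014]],[[0.0015,-0.0105,0],[0,0,-0.0028]]]';  python3 pol.py
python3 -m handwheel '[[[0.0008,-0.0053,0],[0,0,-0.0014]]]';python3 -m handwheel '[[[0.0008,-0.0053,0],[0,0,-0.0014]]]';  python3 pol.py
```

```text
clock: 12.18
tool_pos: [0.4772, 0.0784, 0.0823]
orientation: [179.6, 0.0, 129.2]
force: [5.9, 7.2, -0.2]
opening: 0.0
clock: 12.35
tool_pos: [0.4754, 0.0773, 0.0823]
orientation: [179.7, 0.0, 130.2]
force: [4.0, 7.9, -0.8]
opening: 0.0002
r 121.10255775427994 lever deg 60.501813093198294 psi-69.1 61.13484752175637 F along y 8.154759956854186 Fx 3.508480502111387 z 0.08226206865836663
clock: 12.43
tool_pos: [0.4745, 0.0768, 0.0823]
orientation: [179.6, 0.0, 130.7]
force: [4.4, 9.1, -1.7]
opening: 0.0006
clock: 12.52
tool_pos: [0.4736, 0.0763, 0.0823]
orientation: [179.6, 0.0, 131.2]
force: [4.7, 8.0, -0.8]
opening: 0.0005
r 121.11175055718724 lever deg 61.47000387475792 psi-69.1 62.14202240488669 F along y 8.748989460877098 Fx 2.905457481550141 z 0.08229277965505988
```

```bash
python3 -m handwheel '[[[0.0008,-0.0053,0],[0,0,-0.0014]]]';python3 -m handwheel '[[[0.0008,-0.0053,0],[0,0,-0.0014]]]';  python3 pol.py
```

```text
clock: 12.6
tool_pos: [0.4727, 0.0757, 0.0823]
orientation: [179.6, 0.0, 131.7]
force: [3.8, 8.0, -0.7]
opening: 0.0002
clock: 12.68
tool_pos: [0.4718, 0.0751, 0.0823]
orientation: [179.6, 0.0, 132.2]
force: [4.6, 8.1, -1.4]
opening: 0.0005
r 121.09220794787844 lever deg 62.48543370173819 psi-69.1 63.14968213447631 F along y 8.80781221927778 Fx 2.886244351965804 z 0.0823020710713931
```

```bash
python3 -m handwheel '[[[0.0008,-0.0053,0],[0,0,-0.0014]]]'; python3 pol.py
```

```text
clock: 12.77
tool_pos: [0.4711, 0.0747, 0.0823]
orientation: [179.6, 0.0, 132.8]
force: [5.8, 8.6, -2.7]
opening: 0.0004
r 121.11937836136997 lever deg 62.87165137928868 psi-69.1 63.65710541331018 F along y 10.056831823985027 Fx 2.3810487339982878 z 0.08232826609497743
```

```bash
python3 -m handwheel '[[[0.0008,-0.0053,0],[0,0,-0.0014]]]'; python3 pol.py
```

```text
clock: 12.85
tool_pos: [0.4705, 0.0743, 0.0823]
orientation: [179.6, 0.0, 133.3]
force: [6.3, 10.0, -3.3]
opening: 0.0005
r 121.11922275423157 lever deg 63.21268500569768 psi-69.1 64.16014884152665 F along y 11.420812151641393 Fx 2.9482896012818314 z 0.08234381870110705
```

```bash
python3 -m handwheel '[[[0.0008,-0.0053,0],[0,0,-0.0014]]]'; python3 pol.py
```

```text
clock: 12.93
tool_pos: [0.4699, 0.0739, 0.0823]
orientation: [179.5, 0.0, 133.8]
force: [8.0, 10.6, -5.2]
opening: 0.0003
r 121.15180042610905 lever deg 63.53389293003964 psi-69.1 64.66805213041357 F along y 13.118952966608902 Fx 2.0685356011833855 z 0.08234874073621729
```

The force is climbing while the tool's motion lags, so this is the stop. I'll press gently up to about 20 N.

```bash
python3 -m handwheel '[[[0,-0.005,0],[0,0,0]]]'; python3 -m handwheel '[[[0,-0.005,0],[0,0,0]]]'; python3 pol.py
```

```text
clock: 13.02
tool_pos: [0.4695, 0.0735, 0.0824]
orientation: [179.5, 0.0, 133.8]
force: [7.7, 11.4, -5.9]
opening: 0.0006
clock: 13.1
tool_pos: [0.4691, 0.0731, 0.0824]
orientation: [179.5, 0.0, 133.7]
force: [8.7, 12.8, -7.8]
opening: 0.0006
r 120.9924818014234 lever deg 64.10597575914186 psi-69.1 64.64880886640512 F along y 15.144051205820883 Fx 3.173703610150075 z 0.08238510812329153
```

```bash
python3 -m handwheel '[[[0,-0.005,0],[0,0,0]]]'; python3 -m handwheel '[[[0,-0.005,0],[0,0,0]]]'; python3 pol.py
```

```text
clock: 13.18
tool_pos: [0.4686, 0.0727, 0.0824]
orientation: [179.4, 0.0, 133.7]
force: [10.1, 14.8, -8.0]
opening: 0.0005
clock: 13.27
tool_pos: [0.4681, 0.0723, 0.0824]
orientation: [179.4, 0.0, 133.7]
force: [10.1, 15.1, -8.8]
opening: 0.0007
r 120.89049429305979 lever deg 64.68551039039464 psi-69.1 64.64920925790588 F along y 17.710529026938953 Fx 3.9039786933154614 z 0.08243598309341
```

```bash
python3 -m handwheel '[[[0,-0.005,0],[0,0,0]],[[0,-0.01,0],[0,0,0]]]'; python3 -m handwheel '[[[0,-0.005,0],[0,0,0]]]'; python3 -m handwheel '[[[0,0,0],[0,0,0]],[[0,0,0],[0,0,0]],[[0,0,0],[0,0,0]]]'; python3 pol.py
python3 -c "
from h import *
s=__import__('plant').snapshot('top');t=__import__('plant').snapshot('scene')
cv2.imwrite('pics/s6.png',np.hstack([cv2.resize(s['color'][170:390,210:430],(400,400)),cv2.resize(t['color'][130:350,190:410],(400,400))])[:,:,::-1])"; python3 pol.py
```

```text
clock: 13.43
tool_pos: [0.4672, 0.0715, 0.0825]
orientation: [179.3, 0.1, 133.8]
force: [12.2, 17.0, -10.5]
opening: 0.0004
clock: 13.52
tool_pos: [0.4668, 0.0711, 0.0825]
orientation: [179.3, 0.1, 133.8]
force: [12.1, 18.2, -12.2]
opening: 0.0007
clock: 13.77
tool_pos: [0.4667, 0.071, 0.0825]
orientation: [179.3, 0.1, 133.8]
force: [11.9, 16.4, -10.7]
opening: 0.0006
r 120.67161839553933 lever deg 65.62006649105636 psi-69.1 64.65965059849006 F along y 19.87780115591377 Fx 3.6068931832817217 z 0.08246407637978614
r 120.67932088074814 lever deg 65.62276116957311 psi-69.1 64.6596925090744 F along y 19.800075666353628 Fx 4.006322458835928 z 0.08245766510318553
```

View pics/s6.png

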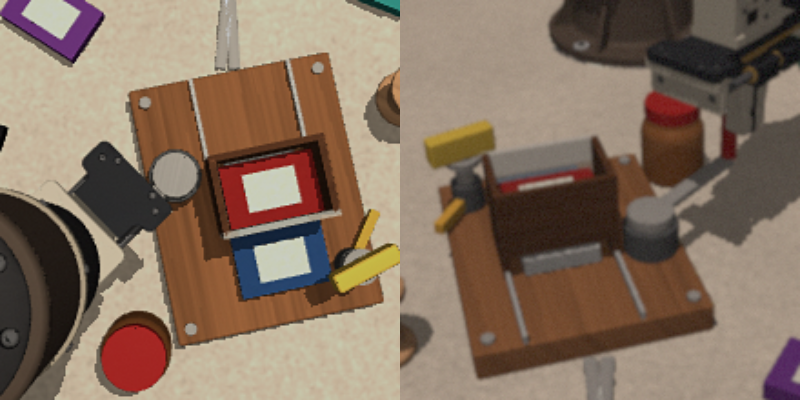

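The blue tin is fully out on the deck at (280,260) in the left crop, the red tin is still in the magazine, and the push is a steady 20 N or so. I'll ease off, then lift clear so the lever can spring back.

```bash
python3 -m handwheel '[[[0,0.02,0],[0,0,0]],[[0,0.04,0],[0,0,0]],[[0,0.04,-0.2],[0,0,0]],[[0,0.04,-0.4],[0,0,0]],[[0,0.04,-0.5],[0,0,0]]]'; python3 -m handwheel '[[[0,0,-0.1],[0,0,0]],[[0,0,-0.2],[0,0,0]],[[0,0,-0.2],[0,0,0]],[[0,0,-0.2],[0,0,0]],[[0,0,-0.2],[0,0,0]]]';python3 -m handwheel '[[[0,0.2,0],[0,0,0]],[[0,0.4,0],[0,0,0]],[[0,0.6,0],[0,0,0]],[[0,0.6,0],[0,0,0]],[[0,0.6,0],[0,0,0]]]'
python3 -c "
from h import *
from plant import *
s=snapshot('top');t=snapshot('scene');np.savez('e.npz',**s)
cv2.imwrite('pics/s7.png',np.hstack([cv2.resize(s['color'][170:390,210:430],(400,400)),cv2.resize(t['color'][130:350,190:410],(400,400))])[:,:,::-1])
P=cloud(s);hsv=cv2.cvtColor(s['color'],cv2.COLOR_RGB2HSV);c,sn=np.cos(np.radians(10.8)),np.sin(np.radians(10.8))
def D(q): d=q-[.525,-.115,0]; return np.c_[c*d[:,0]+sn*d[:,1],-sn*d[:,0]+c*d[:,1],q[:,2]]
L=np.full(P.shape,np.nan);L[...]=D(P.reshape(-1,3)).reshape(P.shape)
b=(abs(hsv[...,0].astype(int)-108)<14)&(hsv[...,1]>110)&(L[...,0]<-.03)&(L[...,0]>-.14)&(abs(L[...,1])<.08)&(L[...,2]>.035)
print('blue',b.sum(),np.nanmin(L[b],0),np.nanmax(L[b],0))
r=((hsv[...,0]<6)|(hsv[...,0]>174))&(hsv[...,1]>150)&(abs(L[...,0])<.036)&(abs(L[...,1])<.052)
print('red tin',np.nanmedian(L[r],0),np.nanmin(L[r],0),np.nanmax(L[r],0))
h=((hsv[...,0]<6)|(hsv[...,0]>174))&(hsv[...,1]>150)&(L[...,2]>.1)
print('handle',np.nanmean(L[h],0),h.sum())"
```

```text
clock: 14.28
tool_pos: [0.4686, 0.072, 0.1853]
orientation: [179.8, 0.1, 133.7]
force: [0.7, 1.0, 0.5]
opening: 0.0003
clock: 14.7
tool_pos: [0.4667, 0.0713, 0.2207]
orientation: [-179.9, -0.1, 133.7]
force: [-0.7, -0.0, -0.4]
opening: 0.0005
clock: 15.12
tool_pos: [0.5542, 0.1551, 0.2184]
orientation: [-179.7, -0.1, 133.7]
force: [-0.7, -0.4, -0.2]
opening: 0.0003
blue 1065 [-0.10132853 -0.04597438  0.04567803] [-0.0420584   0.04319962  0.05529594]
red tin [-0.00012853 -0.00087934  0.07253032] [-0.03124202 -0.04814799  0.0302994 ] [0.03121159 0.0464477  0.12023792]
handle [ 0.09392675 -0.354169    0.1261306 ] 558
```

View pics/s7.png

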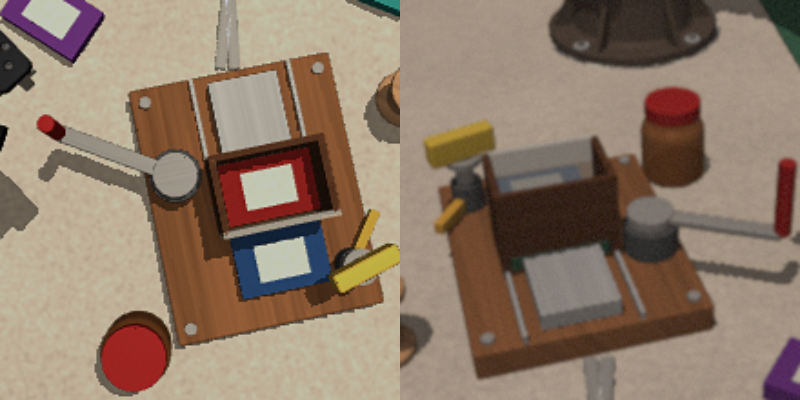

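The lever is back at rest with its post at (50,127) in the left crop. The blue tin is on the front deck, the red tin has dropped one level with green below it, the knob is open and the arm is clear. I'll hand the job in.

```bash
python3 -m handwheel '[[[0,0,0],[0,0,0]],[[0,0,0],[0,0,0]],[[0,0,0],[0,0,0]]]'; python3 -c "
from plant import *
print(close_job())"
```

```text
clock: 15.47
tool_pos: [0.5538, 0.1538, 0.222]
orientation: [180.0, 0.0, 133.7]
force: [0.8, 0.6, 0.1]
opening: -0.0
the job is handed in; nothing more can be done
None
```

I dispensed the one tin and handed the job in at 15.5 s; no verdict was reported.

**What I did:**
- **Knob:** I gripped it and turned it about 73° clockwise. It clicked open and measured about 76°, or 1.3 rad.
- **Lever:** I pushed it round its arc with closed fingers. The stop came at about 63° (1.1 rad). I held it at about 20 N, with a peak of roughly 25 N at the wrist, then eased off and lifted clear so it sprang back.

**Last checks:**
- **Blue tin:** it lies flat on the front deck, about 72 mm in front of the magazine centre and about 1 mm off sideways.
- **Other tins:** the red tin's top is at about 72 mm, so it has dropped one level, and its position is within 1 mm fore and aft. I saw green only as a strip at the back slot, so that tin's position follows from the red one sitting on it.
- **Lever, knob and the rest:** in the last picture the lever was back at rest, the knob open, the jar and scissors not visibly moved, and the arm clear. The spool was mostly outside that crop; I last saw all of it, unmoved, after turning the knob.

**What failed or disagreed:**
- **Height reading:** the reported tool height was about 40 mm lower than the camera depth showed. My first grip therefore closed on air above the knob; I corrected to the camera values and re-gripped.
- **Lever angle by camera:** my final numeric check of the handle position picked up other red objects, so "at rest" is judged from the picture only.

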